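Tighten the window flange of a vacuum cell in cross order

TASK

Take the T-handled socket wrench from its cup and tighten the vacuum cell's four square-headed bolts clockwise in cross order, each first bolt followed by the one opposite it: a first round of about an eighth of a turn on each, then a second round in cross order until each bolt comes up firm. Stop turning as soon as you feel a bolt bite so that none is overtightened, do not bear down hard on the cell, turn the bolts with the wrench only and leave everything else where it is. Finally stand the wrench upright back in its cup and let go.

Things in the scene. Friction and masses are not known exactly. Their poses are not given: they have to be found in the camera images.
- wrench_handle (a point): T-handled socket wrench, standing upright in its cup, socket down; 126 mm tall, about 0.26 kg. This point is the centre of its black bar handle: 85 mm long (x), 14 mm thick (y), 30 mm tall (z); 111 mm above the wrench's flat lower end. z points up. Grip it from above across the 14 mm.
- wrench_mouth (a point): centre of the wrench's lower end: mouth of its square socket, 24 mm across flats (so 2 mm play a side on a bolt head, and about 0.23 rad of free turn either way before it drives), 20 mm deep, in a 34 mm square steel block 30 mm tall. Socket flats lie along this point's x and y (the same axes as the handle's).
- stand_floor (a point): inner floor of the wrench's cup: a fixed black round cup 64 mm across with 56 mm bore, its rim 24 mm above this floor. The wrench stands in it on its lower end, at any yaw.
- cell: vacuum cell fixed to the breadboard: round, 156 mm across, steel window flange on top with its flat face 52 mm above this origin (on the breadboard, under the middle); window in the centre; x points away from the side pipe. The four bolts sit 52 mm from its axis, 90 degrees apart, in the order a, b, c, d counter-clockwise from above (a opposite c, b opposite d).
- stand: the wrench's cup (origin under its centre, on the breadboard; its inner floor is 6 mm up)
- bolt_a_head (a point): centre of the top of bolt a: square head 20 mm across flats, standing 18 mm above the flange face, its top 5 mm tapering to a 12 mm square; this frame turns with the head, its flats along x and y
- bolt_a (a joint): turn of this bolt in rad, 0 slack, growing clockwise seen from above (tightening); starts between 0 and 0.2. It turns freely against about 0.1 N m until its seat, which lies at a different unknown place for each bolt, somewhere from 1.2 to 1.4; there it comes up solid and cannot turn further (0.3 to 0.4 N m is firmly tight, 0.7 N m too much). It stays where it is left.
- bolt_b_head (a point): centre of the top of bolt b: square head 20 mm across flats, standing 18 mm above the flange face, its top 5 mm tapering to a 12 mm square; this frame turns with the head, its flats along x and y
- bolt_b (a joint): turn of this bolt in rad, 0 slack, growing clockwise seen from above (tightening); starts between 0 and 0.2. It turns freely against about 0.1 N m until its seat, which lies at a different unknown place for each bolt, somewhere from 1.2 to 1.4; there it comes up solid and cannot turn further (0.3 to 0.4 N m is firmly tight, 0.7 N m too much). It stays where it is left.
- bolt_c_head (a point): centre of the top of bolt c: square head 20 mm across flats, standing 18 mm above the flange face, its top 5 mm tapering to a 12 mm square; this frame turns with the head, its flats along x and y
- bolt_c (a joint): turn of this bolt in rad, 0 slack, growing clockwise seen from above (tightening); starts between 0 and 0.2. It turns freely against about 0.1 N m until its seat, which lies at a different unknown place for each bolt, somewhere from 1.2 to 1.4; there it comes up solid and cannot turn further (0.3 to 0.4 N m is firmly tight, 0.7 N m too much). It stays where it is left.
- bolt_d_head (a point): centre of the top of bolt d: square head 20 mm across flats, standing 18 mm above the flange face, its top 5 mm tapering to a 12 mm square; this frame turns with the head, its flats along x and y
- bolt_d (a joint): turn of this bolt in rad, 0 slack, growing clockwise seen from above (tightening); starts between 0 and 0.2. It turns freely against about 0.1 N m until its seat, which lies at a different unknown place for each bolt, somewhere from 1.2 to 1.4; there it comes up solid and cannot turn further (0.3 to 0.4 N m is firmly tight, 0.7 N m too much). It stays where it is left.
- lens_near: bystander: lens on a post with a slotted foot, 107 mm tall; origin under it
- lens_far: bystander: lens on a post with a slotted foot, 117 mm tall; origin under it
- cap: bystander: black lens cap, 32 mm across, 10 mm tall; origin under it
- carton: bystander: flat carton 100 x 120 x 28 mm; origin under it
- fork: bystander: aluminium clamping fork lying flat, 86 mm long; origin under it
- jar: bystander: small jar of screws, 52 mm across, 60 mm tall; origin under it
- post: bystander: bare post on a round foot, 87 mm tall; origin under it
There are look-alikes about, which are no part of the job. What is shaped like the part that bears wrench_handle but blue is not meant. Leave any green look-alike of the stand alone.

How it is judged:
On the way, in this order (a step that is already met when the one before it is completed fails the run):
1. first round: all four bolts turned on (each past 0.35 rad), none yet at its seat (value of joint bolt_a between 0.35 and 1.14 rad and value of joint bolt_b between 0.35 and 1.26 rad and value of joint bolt_c between 0.35 and 1.19 rad and value of joint bolt_d between 0.35 and 1.31 rad), for 0.05 s.
2. second round: all four bolts at their seats (value of joint bolt_a above 1.17 rad and value of joint bolt_b above 1.29 rad and value of joint bolt_c above 1.22 rad and value of joint bolt_d above 1.34 rad), for 0.1 s.
At the end, for the whole second after the job is handed in: All four bolts stand at their seats (within 0.05 rad), and the wrench stands at rest in its cup, within 12 mm of its middle, down on its floor, within 0.1 rad of upright, let go (all of step 2 and horizontal distance between wrench_mouth and stand_floor below 0.012 m and distance between wrench_mouth and stand_floor below 0.014 m and angle between wrench_handle's own z axis and vertical below 0.1 rad and linear speed of wrench below 0.02 m/s and contact force between the fingers and wrench below 0.1 N); the robot touches nothing.
It fails at once if a bolt was taken past 1.1 rad while another had not had its first turn (0.35 rad) ((value of joint bolt_a above 1.1 rad and value of joint bolt_b below 0.35 rad) or (value of joint bolt_a above 1.1 rad and value of joint bolt_c below 0.35 rad) or (value of joint bolt_a above 1.1 rad and value of joint bolt_d below 0.35 rad) or (value of joint bolt_b above 1.1 rad and value of joint bolt_a below 0.35 rad) or (value of joint bolt_b above 1.1 rad and value of joint bolt_c below 0.35 rad) or (value of joint bolt_b above 1.1 rad and value of joint bolt_d below 0.35 rad) or (value of joint bolt_c above 1.1 rad and value of joint bolt_a below 0.35 rad) or (value of joint bolt_c above 1.1 rad and value of joint bolt_b below 0.35 rad) or (value of joint bolt_c above 1.1 rad and value of joint bolt_d below 0.35 rad) or (value of joint bolt_d above 1.1 rad and value of joint bolt_a below 0.35 rad) or (value of joint bolt_d above 1.1 rad and value of joint bolt_b below 0.35 rad) or (value of joint bolt_d above 1.1 rad and value of joint bolt_c below 0.35 rad)).
It fails at once if not in cross order in the first or the second round: two neighbours turned before the bolts opposite them (((value of joint each of bolt_a, bolt_b above 0.35 rad and value of joint each of bolt_c, bolt_d below 0.35 rad) or (value of joint each of bolt_b, bolt_c above 0.35 rad and value of joint each of bolt_d, bolt_a below 0.35 rad) or (value of joint each of bolt_c, bolt_d above 0.35 rad and value of joint each of bolt_a, bolt_b below 0.35 rad) or (value of joint each of bolt_d, bolt_a above 0.35 rad and value of joint each of bolt_b, bolt_c below 0.35 rad)) or ((value of joint bolt_a above 1.1 rad and value of joint bolt_b above 1.22 rad and value of joint bolt_c below 1.15 rad and value of joint bolt_d below 1.27 rad) or (value of joint bolt_b above 1.22 rad and value of joint bolt_c above 1.15 rad and value of joint bolt_d below 1.27 rad and value of joint bolt_a below 1.1 rad) or (value of joint bolt_c above 1.15 rad and value of joint bolt_d above 1.27 rad and value of joint bolt_a below 1.1 rad and value of joint bolt_b below 1.22 rad) or (value of joint bolt_d above 1.27 rad and value of joint bolt_a above 1.1 rad and value of joint bolt_b below 1.22 rad and value of joint bolt_c below 1.15 rad))).
It fails at once if a bolt was overtightened or the cell pressed too hard: the contact forces of the wrench on the cell and its bolts add up to more than 140 N (turning a bolt on with about 1 N m gives this) (contact force between wrench and cell above 140 N).
It fails at once if a bolt was touched with the gripper instead of the wrench, or a bystander was pushed more than 30 mm (contact force between the fingers and bolt_a above 1 N or contact force between the fingers and bolt_b above 1 N or contact force between the fingers and bolt_c above 1 N or contact force between the fingers and bolt_d above 1 N or distance of any of lens_near, lens_far, cap, carton, fork, jar, post from where it was at the start of the episode above 0.03 m).
It also fails if it takes over 72 s, if anything falls off the work surface, if the arm or the gripper's body presses on something with over 40 N, if the wrist force passes 120 N, or if a joint passes its speed limit or range.

ROBOT

A 6-joint arm with a two-finger parallel gripper is mounted at the origin on the work surface. World frame = base frame: x ahead of the robot, y to its left, z up, the work surface at z = 0. Lengths are in m, angles in rad, forces in N, time in s.
With the tool pointing down it reaches from about 0.425 to 0.925 m from the base axis. Payload 12.5 kg.
Tool frame: the origin (TCP) lies at the very end of the fingers, on their centre line; the grasp point (between the pads) lies 19 mm behind it; z points along the fingers, y is the direction in which the jaws open and shut (so a half turn about z gives the same grasp; the last joint's range is limited). The gripper opens to 85 mm and grips with 20 to 120 N. Pads are 22 mm wide; open, the fingers measure 114 mm over their backs; the gripper's body (76 mm by 85 mm) begins 54 mm behind the grasp point. The pads swing forward as they close: fully open they stand 13 mm farther back than shut.
Start: joints at [1.069, 0.491, 1.559, -0, 1.092, -0.106], TCP at [0.241, 0.577, 0.209] pointing down, gripper open.
Joint ranges: [-3.1, 3.1], [-0.84, 2.19], [0.05, 2.79], [-1.13, 4.28], [0.06, 2.93], [-2.69, 2.69]. Speed limits (rad/s): [2.22, 2.22, 2.79, 3.14, 3.14, 3.14].

INTERFACE

Orientations are given as a unit quaternion [w, x, y, z].
In Python, from cell import env gives the robot as it stands. The module is installed in compiled form; this text tells all that it offers. Calls block until the motion is done:
- env.move_ptp(position, orientation): joint-space move of the TCP to a pose.
- env.movel(position, rotation=None, v=0.15, max_force=None): straight line of the TCP; rotation=None keeps the orientation; v is the mean speed in m/s. With max_force (N) it stops when the force on the tool has changed by that much, and returns True; else False.
- env.move_j(angles): joint-space move.
- env.gripper_to(opening, squeeze=None): opening from 0.0 (shut) to 1.0 (fully open); squeeze is the grip in N (None keeps the last); returns when the fingers have stopped.
- env.dwell(seconds).
- env.ik(position, orientation): joint angles nearest the present ones, or None.
- env.get_obs(): the state.
- env.capture(name): name is "scene" or "side" or "wrist"; returns (picture, depth): 384x512x3 uint8, red, green, blue; 384x512 float32, m along the optical axis (not along the pixel's ray), 0 where there is no reading.
- env.camera_model(name): a dict with "mtx" (3x3 intrinsics, pixels), "camera_from_world" (4x4, takes a point from world to camera coordinates); the wrist camera has in their place "hand_eye" (4x4, takes a point from camera to tool coordinates, whose origin is the TCP and whose axes are the flange's). Camera axes: x right, y down, z forward; pixel columns grow to the right and rows downward; lengths in m; the calibration is good to about 2 mm. A picture is of the moment at which its call begins: read the wrist's pose just before it. camera_model takes no time and is no camera call.
A pose or a line that the arm cannot do raises env.Unreachable and nothing moves.
- env.job_done(): hands the job in, once; it reports no verdict.
Trained networks look in the newest picture that a camera, given by its name, has taken for a name from the list of things; names that differ only in an ending like _2 or _b are one class to them, and where a whole thing is asked for, a point or a joint stands for the part that bears it (a point fixed in the world has none). Each returns a list of dicts, best first, with "p" (0 to 1); they miss things now and then, are a little off and sometimes report something else, mostly with a low value. They report only what shows in the picture. A call takes as long as a camera call. They do not tell look-alikes from the thing itself.
- env.look_for(camera, query): "at" ([x, y, z] in m, in world coordinates, good to about 4 mm: the middle of the surface that is visible of it).
The state is a dict: "clock": time; "joint_positions": joint angles; "qd": joint speeds; "joint_torque": joint torques, N m; "position": TCP position; "tcp_rot": TCP orientation; "contact_force": force on the tool from outside, world axes, zero at the start; "wrist_torque": the same for the moment, N m; "finger_gap": opening from 0.0 (shut) to 1.0 (fully open).
Only numpy, scipy, OpenCV 4.12 (cv2) and the standard library are available. Lean on these libraries where they do the work, as an engineer would, in place of code of your own. Each camera call takes 0.05 s, during which the arm holds its last target.

## Working session

There is one attempt and no reset: what is moved stays moved. The work goes in short steps, each a Python script; the robot and the scene stay as the last script left them, time stands still between calls to the robot, and variables do not carry over. Pictures are saved under pics/ and viewed, and the job is handed in when it is done.

```bash
mkdir -p pics; ls
python3 - <<'E'
from cell import env
import cv2,numpy as np
o=env.get_obs(); print({k:np.round(v,3) for k,v in o.items()})
for n in ["scene","side","wrist"]:
    p,d=env.capture(n); cv2.imwrite(f"pics/{n}0.png",p[:,:,::-1]); np.save(f"pics/{n}0.npy",d)
    m=env.camera_model(n); print(n,{k:np.round(v,3).tolist() for k,v in m.items()})
for n in ["scene","side"]:
    for q in ["wrench_handle","stand","cell","bolt_a_head"]:
        print(n,q,[(round(r["p"],2),np.round(r["at"],3).tolist()) for r in env.look_for(n,q)])
print(env.get_obs()["clock"])
E
```

```text
pics
{'clock': np.float64(0.0), 'joint_positions': array([ 1.069,  0.492,  1.559,  0.   ,  1.092, -0.106]), 'qd': array([ 0.001, -0.001, -0.   ,  0.001,  0.001, -0.001]), 'joint_torque': array([-3.0000e-03, -6.1842e+01, -2.6158e+01, -0.0000e+00,  4.0000e-03,
        0.0000e+00]), 'position': array([0.241, 0.576, 0.209]), 'tcp_rot': array([-0.   ,  0.197,  0.98 , -0.001]), 'contact_force': array([ 0.034, -0.495, -0.444]), 'wrist_torque': array([0.038, 0.033, 0.   ]), 'finger_gap': np.float64(1.0)}
scene {'mtx': [[350.969, 0.0, 253.688], [0.0, 350.969, 192.46], [0.0, 0.0, 1.0]], 'camera_from_world': [[0.473, 0.881, 0.008, -0.263], [0.749, -0.397, -0.53, -0.403], [-0.464, 0.257, -0.848, 1.36], [0.0, 0.0, 0.0, 1.0]]}
side {'mtx': [[486.083, 0.0, 255.289], [0.0, 486.083, 197.207], [0.0, 0.0, 1.0]], 'camera_from_world': [[0.995, -0.102, -0.009, -0.59], [-0.08, -0.725, -0.684, 0.109], [0.063, 0.681, -0.73, 1.282], [0.0, 0.0, 0.0, 1.0]]}
wrist {'mtx': [[293.607, 0.0, 255.281], [0.0, 293.607, 191.347], [0.0, 0.0, 1.0]], 'hand_eye': [[0.0, -0.964, -0.267, 0.066], [1.0, 0.0, -0.0, -0.0], [0.0, -0.267, 0.964, -0.165], [0.0, 0.0, 0.0, 1.0]]}
scene wrench_handle [(0.7, [0.405, -0.244, 0.098]), (0.66, [0.519, -0.256, 0.111]), (0.57, [0.641, -0.343, 0.101])]
scene stand [(0.79, [0.485, -0.127, 0.005]), (0.67, [0.534, -0.259, 0.016]), (0.38, [0.519, -0.259, 0.109])]
scene cell [(0.86, [0.568, 0.06, 0.053]), (0.7, [0.754, -0.102, 0.01])]
scene bolt_a_head [(0.46, [0.511, 0.102, 0.066])]
side wrench_handle [(0.83, [0.398, -0.249, 0.102]), (0.72, [0.63, -0.346, 0.108]), (0.7, [0.513, -0.258, 0.108])]
side stand [(0.87, [0.483, -0.126, 0.005]), (0.68, [0.514, -0.27, 0.014])]
side cell [(0.91, [0.541, 0.044, 0.052])]
side bolt_a_head [(0.55, [0.581, 0.108, 0.063]), (0.16, [0.514, -0.26, 0.109])]
0.55
```

View pics/scene0.png

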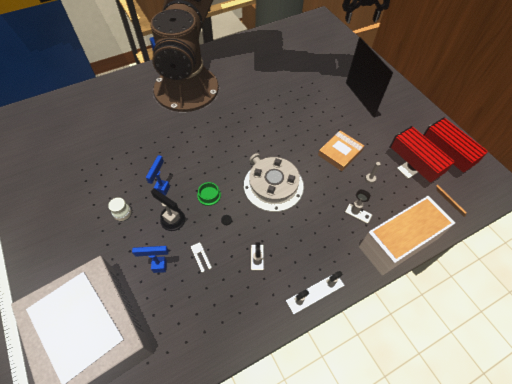

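View pics/side0.png

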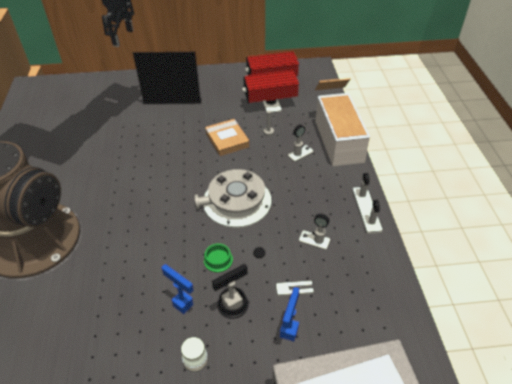

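The only black T-wrench is at side (230,278), standing in the black cup at (232,302). The blue look-alikes are at (178,285) and (290,312), and the green cup is at (217,257). I'll check a crop, then take closer looks with the wrist camera.

```bash
cat > h.py <<'E'
from cell import env
import cv2,numpy as np
from scipy.spatial.transform import Rotation as R
def q(t): return [0,np.cos(t/2),np.sin(t/2),0]
def yaw(o=None):
    o=o or env.get_obs(); w=o["tcp_rot"]; return 2*np.arctan2(w[2],w[1])
def cap(name,fn):
    o=env.get_obs(); p,d=env.capture(name); cv2.imwrite(f"pics/{fn}.png",p[:,:,::-1])
    m=env.camera_model(name)
    if name=="wrist":
        T=np.eye(4); w=o["tcp_rot"]; T[:3,:3]=R.from_quat([w[1],w[2],w[3],w[0]]).as_matrix(); T[:3,3]=o["position"]
        W=T@np.array(m["hand_eye"])
    else: W=np.linalg.inv(np.array(m["camera_from_world"]))
    np.savez(f"pics/{fn}.npz",d=d,W=W,K=np.array(m["mtx"]),p=p)
    return p,d,W,np.array(m["mtx"])
def cloud(d,W,K):
    v,u=np.mgrid[:d.shape[0],:d.shape[1]]
    P=np.stack([(u-K[0,2])/K[0,0]*d,(v-K[1,2])/K[1,1]*d,d],-1)
    return P@W[:3,:3].T+W[:3,3]
def topix(P,W,K):
    c=(np.asarray(P)-W[:3,3])@W[:3,:3]; x=c@K.T; return x[...,:2]/x[...,2:]
E
python3 - <<'E'
from h import *
im=cv2.imread("pics/side0.png"); cv2.imwrite("pics/crop0.png",cv2.resize(im[230:350,140:320],None,fx=4,fy=4,interpolation=cv2.INTER_CUBIC))
env.move_ptp([0.55,0.045,0.23],q(1.6)); 
cap("wrist","w_cell")
print([(round(r["p"],2),np.round(r["at"],3).tolist()) for r in env.look_for("wrist","bolt_a_head")])
print([(round(r["p"],2),np.round(r["at"],3).tolist()) for r in env.look_for("wrist","cell")])
print(env.get_obs()["clock"],env.get_obs()["joint_positions"])
env.move_ptp([0.51,-0.255,0.30],q(1.6)); 
cap("wrist","w_wr")
print([(round(r["p"],2),np.round(r["at"],3).tolist()) for r in env.look_for("wrist","wrench_handle")])
print([(round(r["p"],2),np.round(r["at"],3).tolist()) for r in env.look_for("wrist","stand")])
print(env.get_obs()["clock"],env.get_obs()["joint_positions"])
E
```

```text
[(0.61, [0.579, 0.11, 0.068])]
[(0.93, [0.551, 0.08, 0.052])]
2.9 [-3.69036507e-02  3.65591508e-01  1.71317258e+00  3.68984381e-05
  1.06293155e+00 -6.72534519e-02]
[(0.92, [0.512, -0.254, 0.134]), (0.79, [0.633, -0.334, 0.106]), (0.67, [0.4, -0.24, 0.123])]
[(0.83, [0.505, -0.236, 0.008]), (0.83, [0.489, -0.123, 0.005])]
4.2333 [-5.77383266e-01  3.32707549e-01  1.56908738e+00  1.03992976e-04
  1.24022152e+00 -6.08327386e-01]
```

View pics/crop0.png

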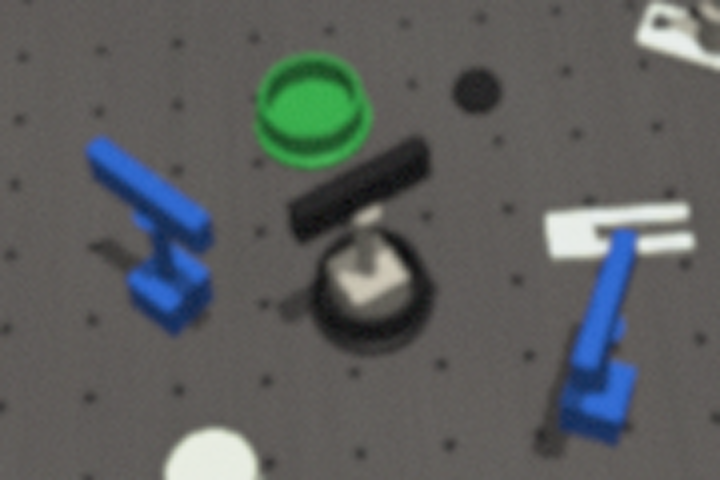

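View pics/w_cell.png

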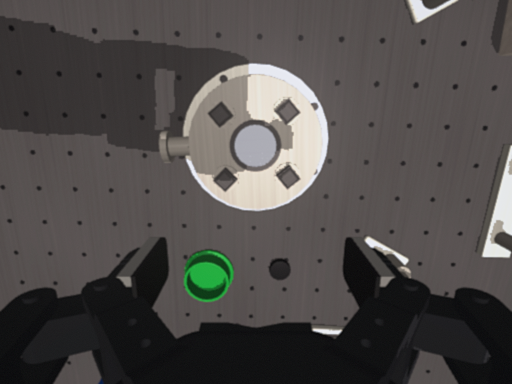

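View pics/w_wr.png

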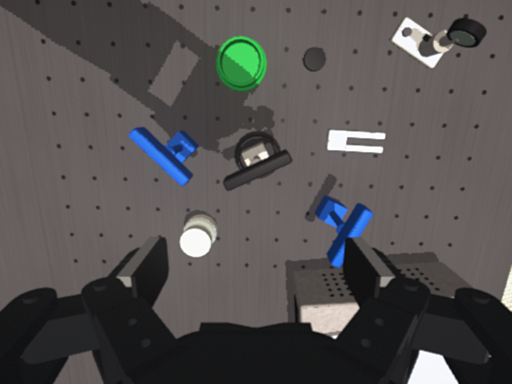

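The crop confirms it: black T-wrench, black cup. Bolt heads show in the wrist picture at about (220,113), (287,110), (227,179) and (288,176). Next I'll fit these from depth.

Run:
```python
from h import *
f=np.load("pics/w_wr.npz"); C=cloud(f["d"],f["W"],f["K"])
m=(abs(C[...,0]-.51)<.07)&(abs(C[...,1]+.255)<.07)&(C[...,2]>.115)&(C[...,2]<.14)
P=C[m]; print(m.sum(),np.percentile(P[:,2],[2,25,50,75,98]))
top=P[:,2]>.119; r=cv2.minAreaRect(P[top,:2].astype(np.float32)*1000);print("handle",r)
# cup rim (24 above floor => z 0.030)
m=(np.hypot(C[...,0]-.51,C[...,1]+.25)<.05)
rim=m&(C[...,2]>.022)&(C[...,2]<.036)
P=C[rim]; print("rim",rim.sum(),np.median(P[:,2]),cv2.minEnclosingCircle(P[:,:2].astype(np.float32)*1000))
blk=C[m&(C[...,2]>.027)&(C[...,2]<.06)]
np.set_printoptions(suppress=True,precision=4)
print("board z",np.median(C[(abs(C[...,0]-.5)<.2)&(abs(C[...,2])<.02)][:,2]))
f=np.load("pics/w_cell.npz"); C=cloud(f["d"],f["W"],f["K"])
fl=(np.hypot(C[...,0]-.55,C[...,1]-.08)<.1)&(abs(C[...,2]-.052)<.006)
P=C[fl]; print("flange",fl.sum(),np.median(P[:,2]),cv2.minEnclosingCircle(P[:,:2].astype(np.float32)*1000), P[:,:2].min(0),P[:,:2].max(0))
b=((np.hypot(C[...,0]-.55,C[...,1]-.08)<.075)&(C[...,2]>.060)&(C[...,2]<.08)).astype(np.uint8)
n,l,s,c=cv2.connectedComponentsWithStats(b)
for i in range(1,n):
    if s[i,4]<30: continue
    P=C[l==i]; print(c[i],s[i,4],np.percentile(P[:,2],[5,50,95]),cv2.minAreaRect(P[:,:2].astype(np.float32)*1000), P[P[:,2]>.067].mean(0))
p=cv2.imread("pics/w_cell.png"); cv2.imwrite("pics/crop1.png",cv2.resize(p[60:215,175:335],None,fx=4,fy=4,interpolation=cv2.INTER_CUBIC)[:600])
p=cv2.imread("pics/w_wr.png"); cv2.imwrite("pics/crop2.png",cv2.resize(p[110:210,190:320],None,fx=5,fy=5,interpolation=cv2.INTER_CUBIC))
```

```text
986 [0.11708157 0.1306433  0.13171197 0.13235965 0.13356106]
handle ((513.427734375, -255.65560913085938), (84.09037780761719, 14.30528450012207), 26.73202896118164)
rim 370 0.030349922397131163 ((514.5791015625, -254.91943359375), 31.884449005126953)
board z 0.0002844840599691978
flange 12730 0.052512096079461223 ((549.9794921875, 72.89520263671875), 77.81770324707031) [ 0.4729 -0.0044] [0.6276 0.1505]
[287.4598 111.3352] 361 [0.0643 0.0686 0.0711] ((583.9404296875, 112.19818115234375), (19.922040939331055, 20.137447357177734), 43.499874114990234) [0.5837 0.1122 0.0694]
[219.958  114.2689] 357 [0.0644 0.0683 0.0711] ((510.69354248046875, 106.96150207519531), (20.01081657409668, 19.965688705444336), 40.79826736450195) [0.511  0.107  0.0695]
[288.2556 177.2332] 313 [0.0643 0.0684 0.0711] ((589.33984375, 38.972129821777344), (19.987648010253906, 20.26396942138672), 40.60344696044922) [0.589  0.0396 0.0695]
[225.0253 179.981 ] 316 [0.0641 0.0682 0.0709] ((516.03857421875, 33.427711486816406), (20.555828094482422, 19.869338989257812), 47.03562927246094) [0.5161 0.0343 0.0695]
```

View pics/crop1.png

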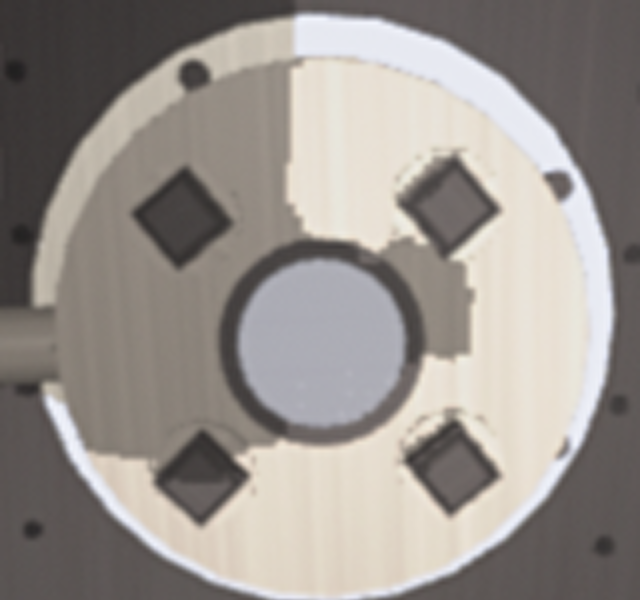

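View pics/crop2.png

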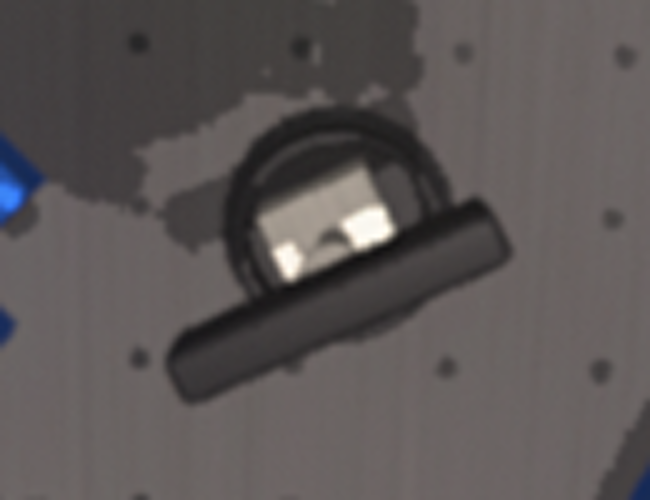

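Everything checks out:
- **Handle:** 84×14 mm, top at z 0.132, yaw 0.467.
- **Cup rim:** z 0.030.
- **Bolts:** radii 51.9–52.1 mm, tops at about 0.070.

Now the grasp.

Run:
```python
from h import *
np.set_printoptions(suppress=True,precision=4)
t=0.467; p=[0.5136,-0.2556]
env.move_ptp(p+[0.17],q(t))
print(env.get_obs()["clock"])
env.movel(p+[0.098],v=0.12,max_force=15); print(env.get_obs()["position"])
env.gripper_to(0.0,100); o=env.get_obs(); print(o["clock"],o["finger_gap"],o["contact_force"],o["wrist_torque"])
print(env.movel(p+[0.178],v=0.15)); o=env.get_obs(); print(o["clock"],o["finger_gap"],o["contact_force"],o["wrist_torque"],o["position"],yaw(o),o["joint_positions"])
cap("side","s_grasp"); cap("wrist","w_grasp")
```

```text
5.2833
[ 0.5139 -0.2558  0.0986]
6.7 0.12733823499742097 [-0.7933  1.5259  6.0058] [ 0.227   0.1596 -0.013 ]
False
7.3833 0.12847786425235727 [-0.1035  0.4092 -3.0726] [-0.0023  0.0286  0.024 ] [ 0.5131 -0.2553  0.1771] 0.4669762328842298 [-0.577   0.4531  1.7252 -0.      0.9647  0.5269]
```

Run:
```python
import cv2,numpy as np
a=cv2.imread("pics/s_grasp.png"); b=cv2.imread("pics/w_grasp.png")
cv2.imwrite("pics/g.png",np.hstack([cv2.resize(a[180:330,150:320],(453,400)),cv2.resize(b[200:384,150:362],(345,400))]))
```

```text
(no output)
```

View pics/g.png

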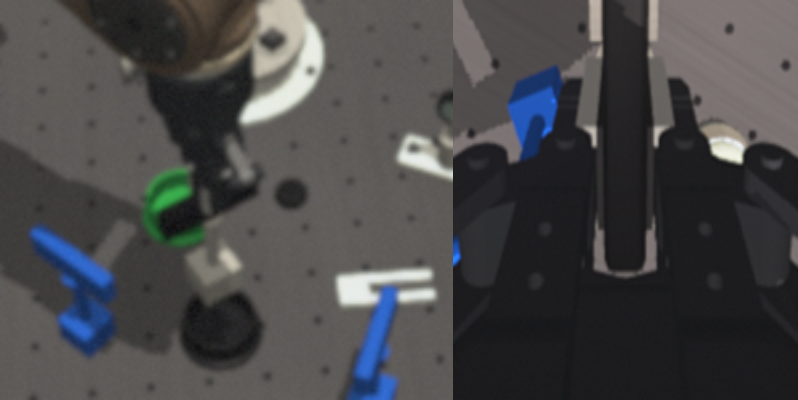

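The wrench is held cleanly and hangs upright. Now to the first bolt (NE).

```bash
cat >> h.py <<'E'
B={"NE":(.5839,.1121,43.5),"NW":(.5108,.1070,40.8),"SE":(.5892,.0392,40.6),"SW":(.5161,.0338,47.0)}
def st(tag=""):
    o=env.get_obs(); print(tag,"t=%.2f"%o["clock"],"p",np.round(o["position"],4),"yaw %.3f"%yaw(o),"F",np.round(o["contact_force"],1),"T",np.round(o["wrist_torque"],3),"gap %.3f"%o["finger_gap"])
    return o
ZD=0.147; ZU=0.175
E
python3 - <<'E'
from h import *
x,y,a=B["NE"]; t0=np.deg2rad(a)
env.move_ptp([x,y,ZU],q(t0)); st("above")
print(env.movel([x,y,ZD],v=0.06,max_force=15)); st("down")
cap("side","s_b1")
t=t0-0.1; env.movel([x,y,ZD],q(t),v=0.1); st("movel .1")
j=env.get_obs()["joint_positions"].copy(); 
for k in range(2):
    j[5]+=0.05; env.move_j(list(j)); st("movej .05")
E
```

```text
above t=8.88 p [0.5841 0.1111 0.1749] yaw 0.758 F [ 0.1 -0.4 -2.4] T [0.021 0.051 0.01 ] gap 0.128
False
down t=9.50 p [0.584  0.1121 0.1469] yaw 0.759 F [-0.1  0.8 -2.8] T [-0.023  0.015 -0.001] gap 0.126
movel .1 t=9.80 p [0.584  0.1122 0.1473] yaw 0.662 F [-0.2  0.4 -3.2] T [ 0.02  -0.005 -0.014] gap 0.130
movej .05 t=10.05 p [0.5841 0.1122 0.1475] yaw 0.615 F [ 0.   0.2 -3.4] T [-0.013  0.006 -0.019] gap 0.130
movej .05 t=10.30 p [0.5841 0.1122 0.1474] yaw 0.565 F [ 1.   0.6 -3.2] T [ 0.09  -0.051  0.002] gap 0.127
```

Run:
```python
from h import *
x,y,a=B["NE"]; t0=np.deg2rad(a)
for d in (.35,.65,.93):
    env.movel([x,y,ZD],q(t0-d),v=0.1); st(f"d {d}")
env.movel([x,y,ZD],q(t0-.70),v=0.1); st("back")
env.movel([x,y,ZU],v=0.12); st("up")
x,y,a=B["SW"]; t0=np.deg2rad(a)
env.move_ptp([x,y,ZU],q(t0)); st("above")
cap("wrist","w_r1"); cap("side","s_r1")
print(env.movel([x,y,ZD],v=0.06,max_force=15)); st("down")
```

```text
d 0.35 t=10.60 p [0.584  0.1122 0.1471] yaw 0.414 F [-0.   0.7 -1.5] T [ 0.189 -0.103 -0.019] gap 0.128
d 0.65 t=11.05 p [0.5839 0.1121 0.1471] yaw 0.115 F [ 0.4  0.2 -1. ] T [ 0.071 -0.092  0.052] gap 0.132
d 0.93 t=11.48 p [0.5839 0.1121 0.147 ] yaw -0.165 F [-0.5  0.1 -0.7] T [-0.077 -0.01  -0.028] gap 0.126
back t=11.87 p [0.5838 0.1121 0.1468] yaw 0.058 F [ 0.1 -0.5 -3.5] T [-0.016  0.038  0.042] gap 0.125
up t=12.25 p [0.5839 0.1121 0.1751] yaw 0.059 F [-0.  -0.1 -2.9] T [0.017 0.008 0.008] gap 0.126
above t=13.12 p [0.5163 0.0339 0.1747] yaw 0.818 F [-0.1  0.  -3.3] T [ 0.034 -0.013  0.046] gap 0.130
False
down t=13.83 p [0.5161 0.0338 0.1468] yaw 0.820 F [ 0.1 -0.4 -2.1] T [-0.021  0.065  0.045] gap 0.125
```

View pics/w_r1.png

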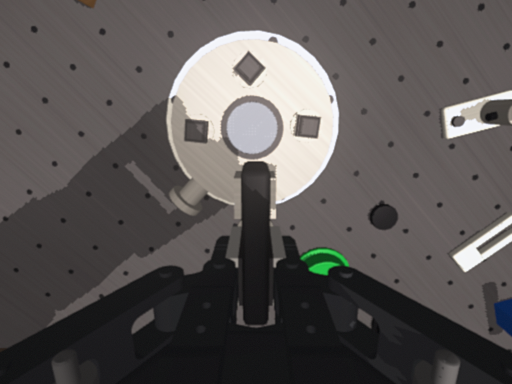

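Run:
```python
import cv2
a=cv2.imread("pics/s_r1.png");cv2.imwrite("pics/s_r1c.png",cv2.resize(a[130:250,170:310],None,fx=4,fy=4,interpolation=cv2.INTER_CUBIC))
```

```text
(no output)
```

View pics/s_r1c.png

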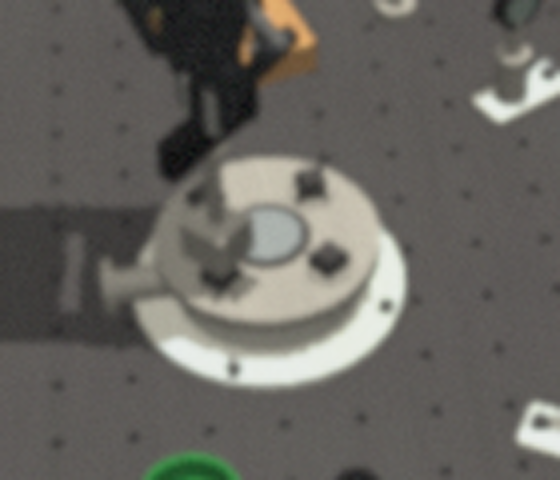

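```bash
cat >> h.py <<'E'
def fitbolts(fn):
    f=np.load(f"pics/{fn}.npz"); C=cloud(f["d"],f["W"],f["K"])
    for n,(x,y,a) in B.items():
        m=(np.hypot(C[...,0]-x,C[...,1]-y)<.017)&(C[...,2]>.060)&(C[...,2]<.08)
        if m.sum()>50: r=cv2.minAreaRect(C[m][:,:2].astype(np.float32)*1000); print(n,m.sum(),np.round(r[0],1),np.round(r[1],1),round(r[2],1))
E
python3 - <<'E'
from h import *
fitbolts("w_r1")
E
```

```text
NE 585 [583.7 112.2] [20.  20.2] 4.6
NW 509 [510.5 106.8] [20.  20.3] 40.8
SE 507 [589.   38.9] [19.9 20.3] 41.4
```

NE turned 0.68 rad, as intended. Next I'll do the rest of round 1: SW, NW, SE.

Run:
```python
from h import *
for n in ["SW","NW","SE"]:
    x,y,a=B[n]; t0=np.deg2rad(a)
    if n!="SW":
        env.move_ptp([x,y,ZU],q(t0))
        if env.movel([x,y,ZD],v=0.06,max_force=15): st("CONTACT "+n); break
        st("down "+n)
    for d in (.5,.93):
        env.movel([x,y,ZD],q(t0-d),v=0.1); o=st(f"{n} d {d}")
    env.movel([x,y,ZD],q(t0-.70),v=0.1)
    env.movel([x,y,ZU],v=0.12); st("up")
    if n!="SE": cap("wrist","w_r1"+n); fitbolts("w_r1"+n)
x,y,a=B["NE"]; env.move_ptp([x,y,ZU],q(np.deg2rad(4.6+90)))
cap("wrist","w_r1end");fitbolts("w_r1end"); st()
```

```text
SW d 0.5 t=14.48 p [0.5162 0.0338 0.1473] yaw 0.323 F [-0.6  0.1 -1.3] T [ 0.028  0.056 -0.003] gap 0.128
SW d 0.93 t=15.07 p [0.5162 0.0337 0.1472] yaw -0.106 F [-0.8 -1.  -0.4] T [-0.226  0.088  0.024] gap 0.128
up t=15.83 p [0.5161 0.0338 0.175 ] yaw 0.119 F [ 0.3 -0.1 -3.7] T [0.033 0.017 0.039] gap 0.130
NE 550 [584. 112.] [19.7 20.6] 6.2
NW 454 [510.5 106.6] [19.9 20.6] 40.9
SE 511 [589.   38.7] [19.9 19.8] 41.1
down NW t=17.01 p [0.5109 0.1069 0.1469] yaw 0.712 F [-0.9 -0.2 -3.2] T [-0.005 -0.068 -0.032] gap 0.126
NW d 0.5 t=17.66 p [0.5109 0.1071 0.1473] yaw 0.214 F [-0.3  0.  -1.7] T [0.001 0.085 0.057] gap 0.127
NW d 0.93 t=18.24 p [0.5108 0.107  0.1472] yaw -0.214 F [-0.8 -0.9  0.2] T [-0.226  0.196  0.025] gap 0.129
up t=19.01 p [0.5108 0.107  0.175 ] yaw 0.011 F [-0.5 -0.7 -3.6] T [ 0.023  0.043 -0.029] gap 0.133
NE 520 [583.6 112.2] [19.9 20. ] 4.5
SE 553 [588.9  39. ] [20.1 20.6] 41.4
SW 466 [515.7  33.6] [20.4 20.6] 9.0
down SE t=20.48 p [0.5892 0.0392 0.1469] yaw 0.709 F [-0.1 -0.1 -2.7] T [-0.061  0.022  0.009] gap 0.131
SE d 0.5 t=21.12 p [0.5894 0.0392 0.1474] yaw 0.211 F [-0.5  0.6 -2.4] T [-0.05  -0.046 -0.011] gap 0.127
SE d 0.93 t=21.71 p [0.5893 0.0391 0.1472] yaw -0.218 F [ 0.6 -0.6 -1.2] T [-0.273  0.134 -0.024] gap 0.133
up t=22.48 p [0.5892 0.0392 0.175 ] yaw 0.008 F [-0.4  0.3 -3.5] T [0.046 0.017 0.04 ] gap 0.135
NW 466 [510.8 106.9] [20.2 20.4] 1.3
SW 409 [516.1  34.1] [20.5 20.8] 8.5
 t=23.88 p [0.5839 0.1119 0.1747] yaw 1.650 F [-0.7 -0.2 -2.8] T [ 0.023 -0.068  0.04 ] gap 0.129
```

Round 1 is done: NE, SW and NW measure 0.67–0.69 rad, and SE was hidden but had the same motion. I'll start round 2 on NE with small steps and read the torque at each one.

```bash
cat >> h.py <<'E'
def tz(n=6):
    return float(np.mean([env.get_obs()["wrist_torque"][2] for _ in range(n)]))
def firm(n,t0,bulk=.50,step=.03,maxd=1.06,lim=.33):
    x,y,_=B[n]; base=tz(); log=[]
    env.movel([x,y,ZD],q(t0-bulk),v=0.15); d=bulk; v=tz()-base; log.append((d,round(v,3)))
    while d<maxd and abs(v)<lim:
        # close to seat once torque shows: shorter steps
        d+=step if abs(v)<.13 else step/2
        env.movel([x,y,ZD],q(t0-d),v=0.3); v=tz()-base; log.append((round(d,3),round(v,3)))
    print(n,"base %.3f"%base,log); st(n); return d,v
E
python3 - <<'E'
from h import *
x,y,_=B["NE"]; t0=np.deg2rad(95)
c=env.get_obs()["clock"]; print([round(env.get_obs()["wrist_torque"][2],3) for _ in range(5)],env.get_obs()["clock"]-c)
env.move_ptp([x,y,ZU],q(t0))
if env.movel([x,y,ZD],v=0.06,max_force=15): st("CONTACT")
else:
    st("down"); firm("NE",t0,maxd=.75,step=.025,lim=.25)
E
```

```text
[np.float64(0.04), np.float64(0.04), np.float64(0.04), np.float64(0.04), np.float64(0.04)] 0.0
down t=24.75 p [0.5839 0.1121 0.1468] yaw 1.658 F [-0.5  0.4 -3.5] T [ 0.092  0.036 -0.035] gap 0.129
NE base -0.035 [(0.5, 0.026), (0.525, 0.108), (0.55, 0.037), (0.575, 0.03), (0.6, 0.107), (0.625, 0.088), (0.65, 0.084), (0.675, 0.08), (0.7, 0.117), (0.725, 0.173), (0.738, 0.244), (0.75, 0.303)]
NE t=28.15 p [0.5839 0.1121 0.1469] yaw 0.908 F [0.7 1.4 2.6] T [ 0.608 -0.138  0.268] gap 0.127
```

The torque climbs steadily from d≈0.70 (about 5 N m/rad), so NE has bitten. One last small step, then on to the other bolts.

Run:
```python
from h import *
x,y,_=B["NE"]; t0=np.deg2rad(95)
env.movel([x,y,ZD],q(t0-.762),v=.3); print(tz())
env.movel([x,y,ZD],q(t0-.49),v=.15); env.movel([x,y,ZU],v=.12); st("up")
x,y,_=B["SW"]; t0=np.deg2rad(98.8)
env.move_ptp([x,y,ZU],q(t0)); cap("wrist","w_r2SW"); fitbolts("w_r2SW")
if env.movel([x,y,ZD],v=0.06,max_force=15): st("CONTACT")
else:
    st("down"); d,v=firm("SW",t0,step=.035,lim=.32)
    env.movel([x,y,ZD],q(t0-d+.28),v=.15); env.movel([x,y,ZU],v=.12); st("up")
```

```text
0.27404500996564535
up t=29.21 p [0.5838 0.112  0.1749] yaw 1.167 F [ 0.1  0.  -3.4] T [ 0.007  0.007 -0.021] gap 0.128
NE 547 [583.8 112.3] [20.1 20.5] 69.8
NW 519 [510.6 107. ] [19.9 20. ] 2.3
SE 459 [589.2  39. ] [20.3 20.3] 1.8
down t=30.58 p [0.5162 0.0338 0.1469] yaw 1.724 F [-0.9  1.3 -2.9] T [-0.028 -0.017  0.019] gap 0.125
SW base 0.019 [(0.5, -0.036), (0.535, 0.052), (0.57, 0.015), (0.605, -0.031), (0.64, 0.051), (0.675, -0.03), (0.71, 0.045), (0.745, 0.013), (0.78, 0.009), (0.815, 0.02), (0.85, 0.156), (0.868, 0.308), (0.885, 0.326)]
SW t=34.23 p [0.5161 0.0338 0.1469] yaw 0.840 F [-0.3  1.4  0.9] T [ 0.36  -0.098  0.344] gap 0.125
up t=35.05 p [0.5161 0.0338 0.175 ] yaw 1.118 F [ 0.2  0.2 -3.2] T [ 0.053 -0.054 -0.05 ] gap 0.124
```

SW is firm. NE turned only 1.11 rad in total and its torque rise was gentler. If it were short of its seat, the cross-order rule would be at risk, so I'll recheck NE before going on.

Run:
```python
from h import *
x,y,_=B["NE"]; t0=np.deg2rad(69.8)
env.move_ptp([x,y,ZU],q(t0)); cap("wrist","w_r2NE"); fitbolts("w_r2NE")
if env.movel([x,y,ZD],v=0.06,max_force=15): st("CONTACT")
else:
    st("down"); d,v=firm("NE",t0,bulk=.2,step=.03,lim=.36,maxd=.5)
    env.movel([x,y,ZD],q(t0-d+.28),v=.15); env.movel([x,y,ZU],v=.12); st("up")
```

```text
NW 437 [510.7 106.9] [20.5 20.3] 2.3
down t=36.21 p [0.5839 0.112  0.1469] yaw 1.218 F [-0.1 -0.2 -4. ] T [0.04  0.009 0.038] gap 0.132
NE base 0.038 [(0.2, -0.018), (0.23, 0.002), (0.26, -0.005), (0.29, 0.139), (0.305, 0.23), (0.32, 0.318), (0.335, 0.308), (0.35, 0.515)]
NE t=38.31 p [0.5839 0.1121 0.147 ] yaw 0.868 F [ 0.2  1.8 -0.7] T [ 0.599 -0.137  0.554] gap 0.131
up t=39.12 p [0.5838 0.112  0.175 ] yaw 1.147 F [-0.4  0.4 -3.1] T [-0.017  0.012  0.032] gap 0.134
```

NE is at a hard stop: the torque rises steeply to 0.5 N m with no more travel. Now NW and SE.

Run:
```python
from h import *
for n,a in (("NW",92.0),("SE",91.9)):
    x,y,_=B[n]; t0=np.deg2rad(a)
    env.move_ptp([x,y,ZU],q(t0)); cap("wrist","w_r3"+n); fitbolts("w_r3"+n)
    if env.movel([x,y,ZD],v=0.06,max_force=15): st("CONTACT"); break
    st("down"); d,v=firm(n,t0,step=.035,lim=.32)
    env.movel([x,y,ZD],q(t0-d+.28),v=.15); env.movel([x,y,ZU],v=.12); st("up")
cap("wrist","w_r3end"); fitbolts("w_r3end")
```

```text
NE 463 [583.9 112.4] [20.1 20.4] 69.1
SE 414 [589.1  39.2] [20.4 21. ] 2.4
down t=40.31 p [0.5109 0.107  0.1468] yaw 1.606 F [ 0.7  0.5 -2.1] T [-0.015  0.003  0.031] gap 0.128
NW base 0.031 [(0.5, 0.052), (0.535, 0.006), (0.57, -0.014), (0.605, -0.041), (0.64, 0.009), (0.675, 0.015), (0.71, 0.008), (0.745, -0.023), (0.78, -0.039), (0.815, 0.155), (0.833, 0.376)]
NW t=43.46 p [0.5108 0.107  0.1469] yaw 0.774 F [0.5 1.8 0.6] T [ 0.334 -0.089  0.407] gap 0.125
up t=44.27 p [0.5108 0.107  0.175 ] yaw 1.052 F [ 0.1 -0.  -2.6] T [-0.08  -0.028 -0.024] gap 0.127
NE 525 [584.  112.3] [20.  19.9] 69.4
NW 556 [510.7 107. ] [20.  20.5] 62.4
SW 459 [516.   33.8] [20.6 20.2] 66.5
down t=45.63 p [0.5893 0.0392 0.1469] yaw 1.604 F [-0.7 -0.1 -3.1] T [-0.011 -0.018  0.01 ] gap 0.128
SE base 0.010 [(0.5, -0.037), (0.535, 0.04), (0.57, 0.075), (0.605, -0.004), (0.64, 0.069), (0.675, 0.039), (0.71, 0.01), (0.745, 0.075), (0.78, 0.068), (0.815, 0.014), (0.85, 0.201), (0.868, 0.271), (0.885, 0.363)]
SE t=49.28 p [0.5892 0.0392 0.1469] yaw 0.719 F [1.1 1.  1. ] T [ 0.275 -0.241  0.372] gap 0.133
up t=50.10 p [0.5891 0.0392 0.175 ] yaw 0.998 F [-0.2 -0.3 -3.6] T [ 0.016  0.012 -0.008] gap 0.128
NE 511 [583.8 112.3] [20.  20.5] 69.1
NW 492 [510.8 106.7] [20.2 20.7] 62.3
SW 426 [516.   33.5] [20.7 20.3] 66.3
```

All four bolts are firm, and the vision totals agree (1.12–1.23 rad plus the unknown start). Now the wrench goes back in its cup.

Run:
```python
from h import *
p=[.5146,-.2551]
env.move_ptp(p+[.178],q(.467)); st()
env.movel(p+[.108],v=.12,max_force=12); st("low")
print(env.movel(p+[.0975],v=.03,max_force=5)); st("touch")
cap("side","s_put")
env.gripper_to(0.5); st("open")
env.movel(p+[.21],v=.15); st("clear")
cap("wrist","w_put"); cap("side","s_put2")
f=np.load("pics/w_put.npz"); C=cloud(f["d"],f["W"],f["K"])
m=(np.hypot(C[...,0]-.5146,C[...,1]+.2549)<.06)&(C[...,2]>.119)&(C[...,2]<.14)
print(m.sum(),np.percentile(C[m][:,2],[50,95]),cv2.minAreaRect(C[m][:,:2].astype(np.float32)*1000))
a=cv2.imread("pics/s_put2.png"); b=cv2.imread("pics/w_put.png")
cv2.imwrite("pics/g2.png",np.hstack([cv2.resize(a[180:330,150:320],(400,360)),cv2.resize(b,(400,360))]))
```

```text
t=51.31 p [ 0.515  -0.2542  0.1778] yaw 0.468 F [-0.9 -0.1 -2.6] T [-0.045 -0.015  0.007] gap 0.127
low t=52.04 p [ 0.5151 -0.255   0.1085] yaw 0.468 F [ 0.2  0.3 -3. ] T [ 0.033 -0.061  0.015] gap 0.128
True
touch t=52.42 p [ 0.5149 -0.2552  0.0984] yaw 0.467 F [-0.9  1.4  7.9] T [0.052 0.066 0.017] gap 0.129
open t=52.88 p [ 0.5143 -0.2548  0.0975] yaw 0.467 F [0.7 0.5 1.3] T [ 0.036  0.018 -0.031] gap 0.500
clear t=53.77 p [ 0.5142 -0.2549  0.2092] yaw 0.467 F [ 0.3  0.4 -0.4] T [0.024 0.045 0.059] gap 0.501
1536 [0.13191009 0.13313255] ((514.826904296875, -255.40469360351562), (84.14350128173828, 13.750450134277344), 27.012100219726562)
```

View pics/g2.png

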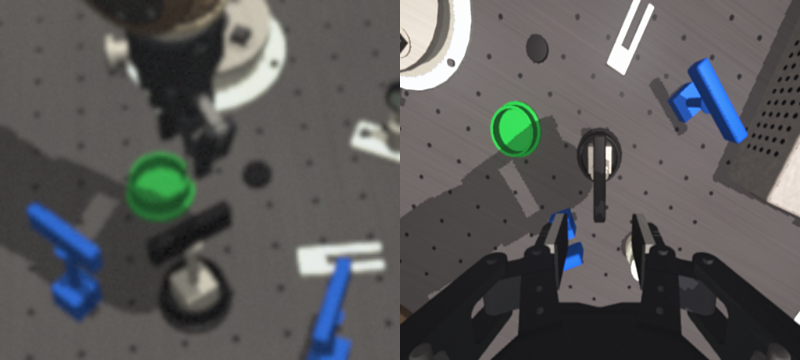

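The wrench stands upright in the black cup with its top at 0.132, as at the start. SE is the one bolt I couldn't see after tightening, so a quick check before handing in.

Run:
```python
from h import *
env.move_ptp([0.55,0.0,0.26],q(1.6)); cap("wrist","w_fin"); fitbolts("w_fin"); st()
```

```text
NE 341 [583.9 112.1] [20.  19.8] 68.9
NW 339 [510.6 106.8] [19.9 20.1] 61.8
SE 286 [589.1  38.9] [19.9 20. ] 59.3
SW 285 [516.   33.6] [20.1 20.2] 65.9
 t=54.95 p [ 0.55   -0.001   0.2595] yaw 1.597 F [-0.2  0.1  0.1] T [-0.022  0.035 -0.061] gap 0.501
```

Run:
```python
from cell import env
env.job_done(); print(env.get_obs()["clock"])
```

```text
the job is handed in; nothing more can be done
the job is handed in; nothing more can be done
```

The job is handed in at about 55 s of the 72 s limit; no verdict was reported. I tightened all four bolts with the black wrench in cross order (NE, SW, NW, SE) and stood it back in its black cup, let go.

- **First round:** each bolt was turned about 0.68 rad. Wrist-camera fits gave 0.67–0.69 for NE, SW and NW; SE was confirmed at about 0.68 in the pictures taken during round 2.
- **Second round:** I turned each bolt in small steps until the torque rose at a hard stop. The last readings were about 0.33 N m on SW, 0.38 on NW and 0.36 on SE.
- **NE bolt:** its torque rise was unclear at about 0.3 N m, so I rechecked it before going on to NW and SE. The last step of that recheck reached 0.52 N m, above the 0.3–0.4 "firm" range but below 0.7. The head barely moved further, so it was already at its seat.
- **Total turns by camera:** NE 1.12, SW 1.24, NW 1.20 and SE 1.25 rad. Adding a start of 0 to 0.2 rad, these fit seats between 1.2 and 1.4. The start values can't be seen, so the exact joint values are inferred.
- **Wrench at the end:** handle centre within about 1 mm of the cup's middle, top at z 0.132 as at the start, and upright. The gripper was clear of everything.
- **Everything else:** in the last pictures the look-alikes and nearby bystanders looked unmoved. I did not measure each one.

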